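# Show a bomb head to the inspection camera

### The arm

A 6-joint arm with a two-finger parallel gripper is mounted at the origin on the work surface. World frame = base frame: x ahead of the robot, y to its left, z up, the work surface at z = 0. Lengths are in m, angles in rad, forces in N, time in s.
With the tool pointing down it reaches from about 0.375 to 0.9 m from the base axis. Payload 3.1 kg.
Tool frame: the origin (TCP) lies midway between the tips of the shut fingers; the grasp point (between the pads) lies 19 mm behind it; z points along the fingers, y is the line along which they close (so a half turn about z gives the same grasp; the last joint's range is limited). The gripper opens to 87 mm and grips with 3 to 60 N. Pads are 19 mm wide; open, the fingers measure 117 mm over their backs; the gripper's body (75 mm by 190 mm) begins 51 mm behind the grasp point.
Start: joints at [-1.476, 0.527, 1.433, -0, 1.181, -0.178], TCP at [0.169, -0.602, 0.223] pointing down, gripper open.
Joint ranges: [-3.08, 3.08], [-0.75, 2.2], [0.22, 2.44], [-1.43, 4.57], [0, 2.65], [-2.85, 2.85]. Speed limits (rad/s): [2.79, 2.79, 3.14, 3.14, 3.14, 3.14].

### API

Orientations are given as a unit quaternion [x, y, z, w].
In Python, from rig import robot gives the robot as it stands.
- The arm moves only by the shell command python3 -m jog 'ROWS' [FORCE]. ROWS is a JSON object of lists of equal length, an entry for each row: "dp": the shift along the tool's x, y, z in mm, a list of three; "delta_rot": the turn, a rotation vector about the tool's x, y, z in rad, a list of three; "gripper": the opening, from -1 (shut) to 1 (fully open). A call has 1 to 12 rows; each row is the pose to reach, as a shift and turn from the pose commanded when the call began, along the tool's axes at that moment; what a row does not reach only later rows make up. A row lasts 1/10 s, in which the tool goes at most 50 mm and 8.59 degrees, less where a joint would pass 70% of its speed; a pose out of reach is approached as far as the arm can. A call with a gripper value outside its range is refused whole. The fingers move at their own pace and stop on an object; FORCE is the grip in N (left out, the last holds). Time passes only in rows, so rows that repeat a pose let the fingers close. It gives the time, the measured TCP pose, the force, the opening and the grip force at its end, in the units of the state.
- robot.get_obs(): the state, without advancing time (a new reading comes with each control period).
- robot.camera(name): name is "side" or "top" or "wrist"; returns the picture (480x640x3 uint8, red, green, blue); there is no depth.
- robot.camera_model(name): a dict with "fx", "fy", "cx", "cy" (pixels), "k1" (the pictures are not rectified: a ray, as slopes to the right and down, at radius r is drawn at 1 + k1 r^2 times it, then the intrinsics apply), "xyz" and "orientation" of the camera in the world; the wrist camera has in their place "T_tool_cam" (4x4, takes a point from camera to tool coordinates, whose origin is the TCP and whose axes are the flange's). Camera axes: x right, y down, z forward; pixel columns grow to the right and rows downward; lengths in m; the calibration is good to about 2 mm. A picture is of the moment at which its call begins: read the wrist's pose just before it. camera_model takes no time and is no camera call.
- robot.hand_in(): hands the job in; it is judged then, once.
Trained networks look in the newest picture that a camera, given by its name, has taken for a name from the list of things; names that differ only in an ending like _2 or _b are one class to them, and where a whole thing is asked for, a point or a joint stands for the part that bears it (a point fixed in the world has none). Each returns a list of dicts, best first, with "score" (0 to 1); they miss things now and then, are a little off and sometimes report something else, mostly with a low value. They report only what shows in the picture. A call takes as long as a camera call. They do not tell look-alikes from the thing itself.
- robot.search_frame(name, camera): "rect" ([left, top, right, bottom] in pixels, round what is visible of it).
The state is a dict: "time": time; "q": joint angles; "joint_velocities": joint speeds; "joint_torque": joint torques, N m; "position": TCP position; "tool_rot": TCP orientation; "ft_force": force on the tool from outside, world axes, zero at the start; "moment": the same for the moment, N m; "grip_width": finger opening in m; "grip_force": force on a finger pad.
Only numpy, scipy, OpenCV 4.12 (cv2) and the standard library are available. Lean on these libraries where they do the work, as an engineer would, in place of code of your own. Each camera call takes 0.05 s, during which the arm holds its last target. There are 200 camera calls.

### The job

Press the white pen camera down into the two forks of its stand, past the sprung orange jaw, until it is fully home with the jaw closed over it, its middle between the forks and its lens end towards the fork stands, and let go of it. Then lift the steel bomb head out of its fork stand by its square valve stem and hold it upright and still in front of the lens for inspection: crucible loop in line with the lens and 60 mm in front of it, with the white-sleeved electrode turned squarely towards the lens. Finish while still holding the head there, touching nothing else with it, and leave everything else on the bench where it is.

Things in the scene. Friction and masses are not known exactly. Their poses are not given: they have to be found in the camera images.
- camera_stand: Fixed stand for the pen camera: white base 120 x 90 x 12 mm, pillar, aluminium beam and two upright U-shaped forks 76 mm apart (each 12 mm thick). Origin: centre of the base's underside. Its x axis is the way the seated camera must look (towards the side where the fork stands are), z up; the orange jaw is on its +y side.
- clip (a point): Midway between the two forks, on the axis of a fully seated camera, 120 mm above the base's underside; axes as the stand's. Slots 18 mm wide, floor 8 mm below this point; flared mouths reach 23 mm above it (24 mm wide there). Between the forks (64 mm clear) fingers have room down to 20 mm below this point; above the forks all is open.
- jaw (a joint): Angle (rad) of the sprung orange jaw, one hinged piece with a prong at each fork: 0 closed, noses over the slots. It swings out to about 0.1 as the camera is pushed past it from above (5 to 15 N in all) and springs back to 0 by itself once the camera is home.
- pen_camera: Pen camera: round white barrel 16 mm in diameter, 150 mm long, 60 g, black lens end and orange tail cap. Origin: middle of its length on the axis; x runs along the barrel towards the lens (it may be rolled about x). It lies level in the tray, axis 34 mm above the bench; grip it across the middle.
- lens (a point): Centre of the camera's front glass, 75 mm along the camera's x from its origin.
- tray: Fixed shallow yellow tray 180 x 86 mm, rim 12 mm high, with two black grooved rests (30 mm wide, 36 mm high, 90 mm apart) that carry the camera; 74 mm clear between the rests. Origin: centre of its underside; x along the camera.
- fork_stand: Fixed bracket with a steel C-shaped fork (inner diameter 50 mm, outer 66 mm, top 120 mm above the bench, open towards its -x) on a white base 105 x 90 mm; carries the bomb head. Origin: centre of the base's underside, below the centre of the fork.
- spare_stand: An identical fork stand, empty. The two may be swapped.
- bomb_head: Steel bomb head, 0.4 to 0.6 kg: flange 62 mm wide, 20 thick, resting on the fork; neck 44 mm wide below; above, a square valve stem 18 x 18 mm (faces square to x and y) to 60 mm, brass nipple to 70 mm. Electrodes hang 63 mm down at x = +14 mm (white sleeve) and -14 mm (bare); all passes straight up through the fork. Origin: centre of the flange's underside; z up, x to the sleeved electrode.
- head_grip (a point): On the head's axis, 45 mm above its origin: where to grip the square stem (fingertips then clear the flange).
- loop (a point): Centre of the 25 mm wire crucible loop, on the head's axis 62 mm below its origin; the loop is level when the head is upright.
- sleeve_end (a point): Lower end of the white-sleeved electrode: 14 mm along the head's x and 55 mm below its origin.
- bomb_cylinder: Bystander: polished steel bomb cylinder, 72 mm in diameter, 135 mm high; origin under its centre.
- screw_ring: Bystander: steel screw ring, 76 mm outside, 52 mm inside, 26 mm high, lying flat; origin under its centre.
- wash_bottle: Bystander: white wash bottle, 72 mm in diameter, 235 mm high with its bent spout; origin under its centre.
- measuring_cylinder: Bystander: slim glass measuring cylinder on a 52 mm round foot, 152 mm high; origin under its centre.
- crucible: Bystander: small dark metal crucible, 28 mm in diameter, 17 mm high; origin under its centre.
There are look-alikes about, which are no part of the job. Of the things that look like the pen_camera, the smaller one is meant. What is shaped like the fork_stand but yellow is not meant.

How it is judged:
On the way, in this order (a step that is already met when the one before it is completed fails the run):
1. the pen camera is fully home in both forks, lens end towards the fork stands, the jaw closed over it, and let go (y of pen_camera in the frame of clip between -0.003 and 0.003 m and z of pen_camera in the frame of clip between -0.003 and 0.003 m and x of lens in the frame of clip between 0.055 and 0.095 m and angle between the x axis of pen_camera and the x axis of clip, either way round below 0.06 rad and value of joint jaw below 0.04 rad and contact force between the fingers and pen_camera below 0.1 N), for 0.3 s.
2. the bomb head is held in the gripper, lifted off its fork stand (contact force between the fingers and bomb_head above 1 N and contact force between bomb_head and fork_stand below 0.05 N and height (world z) of bomb_head above 0.13 m), for 0.2 s.
At the end, for the whole second after the job is handed in: Gripper alone holds the head, still: loop within 10 mm of the camera axis and 50 to 70 mm from the lens, upright within 8 deg, sleeved electrode towards the lens within 11 deg; camera free, home in the forks (3 mm, 3 deg, lens 55 to 95 mm ahead of the clip), jaw closed (under 0.04 rad) (y of loop in the frame of clip between -0.01 and 0.01 m and z of loop in the frame of clip between -0.01 and 0.01 m and distance between loop and lens between 0.05 and 0.07 m and distance between sleeve_end and lens below 0.06 m and angle between bomb_head's own z axis and vertical below 0.14 rad and angle between the x axis of bomb_head and the x axis of clip, either way round below 0.2 rad and contact force between the fingers and bomb_head above 1 N and height (world z) of bomb_head above 0.16 m and linear speed of bomb_head below 0.02 m/s and angular speed of bomb_head below 0.2 rad/s and contact force between each of bomb_head, the fingers and pen_camera below 0.05 N and contact force between bomb_head and camera_stand below 0.05 N and contact force between bomb_head and fork_stand below 0.05 N and contact force between bomb_head and spare_stand below 0.05 N and contact force between bomb_head and bomb_cylinder below 0.05 N and y of pen_camera in the frame of clip between -0.003 and 0.003 m and z of pen_camera in the frame of clip between -0.003 and 0.003 m and x of lens in the frame of clip between 0.055 and 0.095 m and angle between the x axis of pen_camera and the x axis of clip, either way round below 0.06 rad and value of joint jaw below 0.04 rad); the arm keeps its last pose, push and grip.
It fails at once if a bystander (bomb cylinder, screw ring, wash bottle, measuring cylinder or crucible) is shifted more than 25 mm or knocked over (distance of any of bomb_cylinder, screw_ring, wash_bottle, measuring_cylinder, crucible from where it was at the start of the episode above 0.025 m or angle between any of bomb_cylinder, screw_ring, wash_bottle, measuring_cylinder, crucible's own z axis and vertical above 0.5 rad).
It fails at once if the bomb head is dropped (height (world z) of bomb_head below 0.1 m).
It also fails if it takes over 51 s, if anything falls off the work surface, if the arm or the gripper's body presses on something with over 40 N, if the wrist force passes 120 N, or if a joint passes its speed limit or range.

## Working session

There is one attempt and no reset: what is moved stays moved. The work goes in short steps, Python scripts to look and compute and a shell command to move; the robot and the scene stay as the last step left them, time stands still between calls to the robot, and variables do not carry over. Pictures are saved under pics/ and viewed, at most 13 in all, crops included, and the job is handed in when it is done.

```bash
ls; mkdir -p pics
python3 - <<'E'
from rig import robot
import cv2
o=robot.get_obs(); print(o['time'],o['position'],o['tool_rot'],o['grip_width'])
for c in ['side','top','wrist']:
    m=robot.camera_model(c); print(c,m)
    im=robot.camera(c); cv2.imwrite(f'pics/{c}0.png',im[:,:,::-1])
    if c=='wrist': continue
    for n in ['camera_stand','pen_camera','tray','fork_stand','spare_stand','bomb_head','bomb_cylinder','screw_ring','wash_bottle','measuring_cylinder','crucible']:
        print(n,[( [round(v) for v in d['rect']],round(d['score'],2)) for d in robot.search_frame(n,c)][:4])
print(robot.get_obs()['time'])
E
```

```text
pics
0.0 [ 0.16896899 -0.60095264  0.22156626] [ 9.90640359e-01  1.36493501e-01  4.67366447e-05 -1.09605974e-03] 0.0869396472816753
side {'fx': 517.8357129377407, 'fy': 517.8357129377407, 'cx': 318.2365174039656, 'cy': 236.52444761868912, 'k1': -0.08059937053070289, 'xyz': array([-0.22090095,  0.72163423,  1.14301422]), 'orientation': array([-0.35199216,  0.86013896, -0.33847027,  0.14731048])}
camera_stand [([317, 166, 352, 225], 0.88)]
pen_camera [([157, 263, 183, 315], 0.62)]
tray [([212, 270, 236, 308], 0.48), ([374, 211, 388, 230], 0.46)]
fork_stand [([169, 324, 223, 382], 0.65), ([207, 287, 258, 336], 0.58), ([186, 251, 215, 282], 0.4)]
spare_stand [([257, 234, 298, 292], 0.86)]
bomb_head [([213, 271, 238, 306], 0.94)]
bomb_cylinder [([225, 194, 253, 242], 0.97), ([377, 211, 388, 228], 0.57)]
screw_ring [([186, 253, 215, 280], 0.73)]
wash_bottle [([368, 124, 390, 173], 0.85)]
measuring_cylinder [([160, 264, 184, 313], 0.92)]
crucible [([346, 246, 358, 260], 0.4)]
top {'fx': 474.0647386855738, 'fy': 474.0647386855738, 'cx': 322.3610614489388, 'cy': 235.9103955559145, 'k1': -0.11
[... 529 characters left out ...]
rew_ring [([209, 144, 238, 173], 0.82)]
wash_bottle [([469, 162, 547, 196], 0.94), ([184, 213, 216, 239], 0.39)]
measuring_cylinder [([158, 156, 187, 180], 0.58)]
crucible [([381, 181, 417, 196], 0.45)]
wrist {'fx': 404.8144897880392, 'fy': 404.8144897880392, 'cx': 317.9024605712025, 'cy': 232.522443569155, 'k1': -1.2189115981901957e-05, 'T_tool_cam': array([[ 2.64494969e-06, -9.66108902e-01, -2.58134829e-01,
         7.02472310e-02],
       [ 9.99999830e-01,  1.53172323e-04, -5.63024356e-04,
        -1.27450532e-03],
       [ 5.83481953e-04, -2.58134784e-01,  9.66108738e-01,
        -1.62162873e-01],
       [ 0.00000000e+00,  0.00000000e+00,  0.00000000e+00,
         1.00000000e+00]])}
1.25
```

Run:
```python
import cv2
a=cv2.imread('pics/top0.png')[100:360,110:560]; cv2.imwrite('pics/topc.png',cv2.resize(a,(800,462),interpolation=cv2.INTER_CUBIC))
a=cv2.imread('pics/side0.png')[110:400,110:500]; cv2.imwrite('pics/sidec.png',cv2.resize(a,(800,595),interpolation=cv2.INTER_CUBIC))
```

```text
(no output)
```

View pics/topc.png

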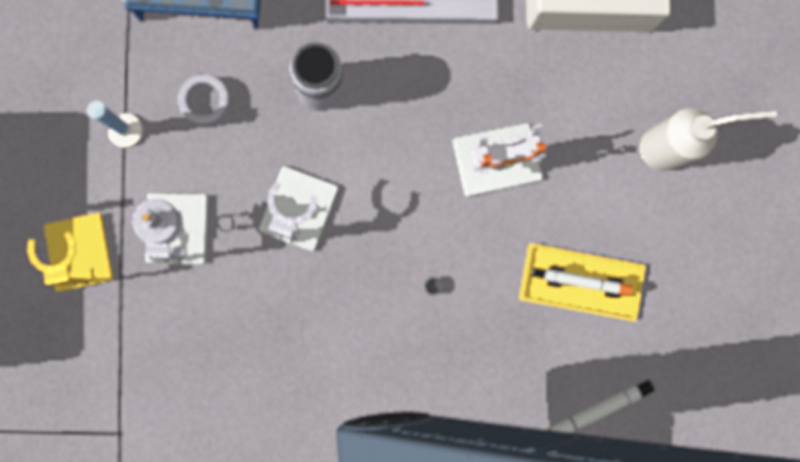

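View pics/sidec.png

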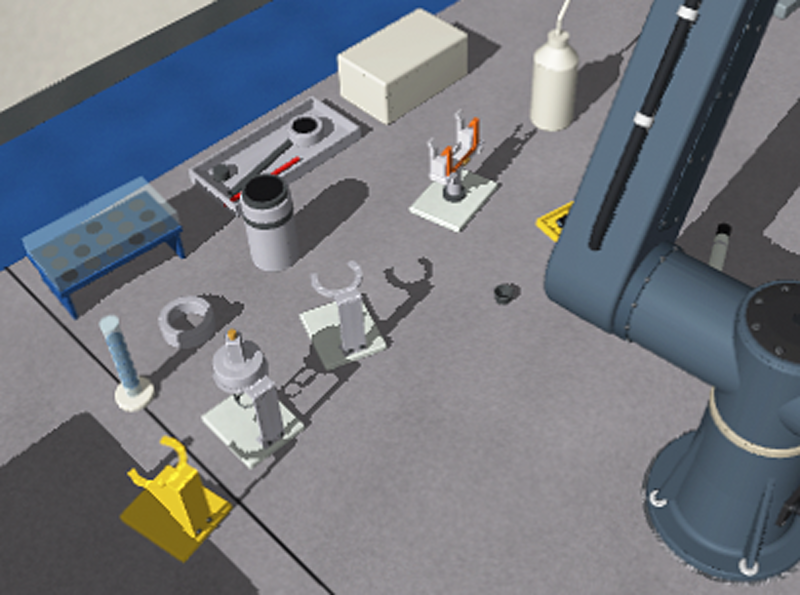

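Top view: the white pen camera lies in the yellow tray, lens left at about (410,253) and orange tail at (468,264). The larger grey pen is on the bare bench and is the decoy. The camera stand base is at about (390,190) with the orange jaw on the robot side. The bomb head sits in the left white stand at about (197,222), and the spare white fork is at about (273,215). The side view agrees.

```bash
cat > h.py <<'E'
import numpy as np, cv2, json
from rig import robot
from scipy.spatial.transform import Rotation as R
def pose(o=None):
    o=o or robot.get_obs(); T=np.eye(4); T[:3,:3]=R.from_quat(o['tool_rot']).as_matrix(); T[:3,3]=o['position']; return T
def cam(name,T=None):
    m=robot.camera_model(name)
    if name=='wrist': C=(pose() if T is None else T)@m['T_tool_cam']
    else:
        C=np.eye(4); C[:3,:3]=R.from_quat(m['orientation']).as_matrix(); C[:3,3]=m['xyz']
    return m,C
def rays(mc,px):
    m,C=mc; p=(np.atleast_2d(px)-[m['cx'],m['cy']])/[m['fx'],m['fy']]; u=p.copy()
    for _ in range(20): u=p/(1+m['k1']*(u**2).sum(1,keepdims=True))
    d=np.c_[u,np.ones(len(u))]@C[:3,:3].T
    return C[:3,3],d/np.linalg.norm(d,axis=1,keepdims=True)
def atz(mc,px,z):
    o,d=rays(mc,px); return o+d*((z-o[2])/d[:,2])[:,None]
def proj(mc,P):
    m,C=mc; p=(np.atleast_2d(P)-C[:3,3])@C[:3,:3]; u=p[:,:2]/p[:,2:]; u=u*(1+m['k1']*(u**2).sum(1,keepdims=True))
    return u*[m['fx'],m['fy']]+[m['cx'],m['cy']]
def tri(L):  # list of (mc,px)
    A=np.zeros((3,3));b=np.zeros(3);Q=[]
    for mc,px in L:
        o,d=rays(mc,px); d=d[0]; M=np.eye(3)-np.outer(d,d); A+=M;b+=M@o;Q.append((o,M))
    X=np.linalg.solve(A,b); return X,[round(1e3*np.linalg.norm(M@(X-o)),1) for o,M in Q]
def go(pos,yaw,T=None):  # rows' dp (mm) and delta_rot for tool down, tool x at yaw
    T=pose() if T is None else T
    G=R.from_euler('z',yaw)*R.from_euler('x',np.pi)
    dp=T[:3,:3].T@(np.array(pos)-T[:3,3])*1e3
    rv=(R.from_matrix(T[:3,:3]).inv()*G).as_rotvec()
    print('dp',dp.round(1),'rot',rv.round(3),'n>=',np.linalg.norm(dp)/50,np.linalg.norm(rv)/.15)
def shot(tag):
    T=pose(); im=robot.camera('wrist')[:,:,::-1]; cv2.imwrite(f'pics/{tag}.png',im); np.save(f'pics/{tag}.npy',T); return T,im
E
python3 - <<'E'
from h import *
t=cam('top')
f=lambda x,y:[110+x*.5625,100+y*.5628]
pen=atz(t,[f(533,272),f(636,291)],.034);print('pen',pen)
b=atz(t,[f(453,137),f(530,123),f(545,180),f(465,196)],.012);print('stand',b,b.mean(0))
b=atz(t,[f(146,194),f(208,194),f(205,263),f(146,263)],.012);print('fs',b,b.mean(0))
print('nip',atz(t,[f(147,216)],.19))
print('spare',atz(t,[f(287,165),f(340,186),f(316,249),f(262,221)],.012).mean(0))
go([.36,-.25,.25],np.pi/2)
E
```

```text
pen [[ 0.44084723 -0.19739565  0.034     ]
 [ 0.41219814 -0.35241232  0.034     ]]
stand [[ 0.64586913 -0.08265532  0.012     ]
 [ 0.66821745 -0.20058424  0.012     ]
 [ 0.5807686  -0.22208552  0.012     ]
 [ 0.55600028 -0.10003517  0.012     ]] [ 0.61271386 -0.15134006  0.012     ]
fs [[0.5589966  0.38063802 0.012     ]
 [0.55881475 0.2864411  0.012     ]
 [0.45502446 0.28963113 0.012     ]
 [0.45491186 0.37879026 0.012     ]] [0.50693692 0.33387513 0.012     ]
nip [[0.50891742 0.33227302 0.19      ]]
spare [0.54189576 0.14599705 0.012     ]
dp [ 279.  -286.9  -27.5] rot [-0.    -0.    -1.297] n>= 8.02263120276373 8.646539970631906
```

Run:
```python
from h import *
go([.44,-.26,.25],1.39)
go([.60,-.16,.30],1.76)
```

```text
dp [ 353.3 -255.7  -27.5] rot [-0.    -0.    -1.116] n>= 8.73916393448043 7.44123112795104
dp [ 534.4 -308.7  -77.5] rot [-0.    -0.    -1.486] n>= 12.439178873537992 9.907897789854706
```

```bash
python3 -m jog '{"dp":[[353,-256,-28],[353,-256,-28],[353,-256,-28],[353,-256,-28],[353,-256,-28],[353,-256,-28],[353,-256,-28],[353,-256,-28],[353,-256,-28],[353,-256,-28],[353,-256,-28],[353,-256,-28]],"delta_rot":[[0,0,-1.116],[0,0,-1.116],[0,0,-1.116],[0,0,-1.116],[0,0,-1.116],[0,0,-1.116],[0,0,-1.116],[0,0,-1.116],[0,0,-1.116],[0,0,-1.116],[0,0,-1.116],[0,0,-1.116]],"gripper":[0,0,0,0,0,0,0,0,0,0,0,0]}'
python3 - <<'E'
from h import *
T,im=shot('w1'); print(T.round(3))
for n in ['camera_stand','pen_camera','tray']: print(n,[(np.round(d['rect']),round(d['score'],2)) for d in robot.search_frame(n,'wrist')])
go([.60,-.18,.30],1.76)
E
```

```text
time: 2.45
position: [0.4392, -0.2605, 0.2505]
tool_rot: [0.768, 0.64, -0.0, 0.0]
ft_force: [0.2, -0.4, 0.9]
grip_width: 0.0435
grip_force: 0.0
[[ 0.181  0.984 -0.     0.439]
 [ 0.984 -0.181 -0.    -0.261]
 [-0.001 -0.    -1.     0.251]
 [ 0.     0.     0.     1.   ]]
camera_stand []
pen_camera [(array([ 54., 183., 150., 273.]), 0.94), (array([300., 133., 322., 290.]), 0.83)]
tray [(array([265., 125., 358., 300.]), 0.85), (array([491.,   2., 573., 108.]), 0.6)]
dp [108.8 143.5 -49.6] rot [-0.    -0.    -0.372] n>= 3.736777522271174 2.4824826435982703
```

View pics/w1.png

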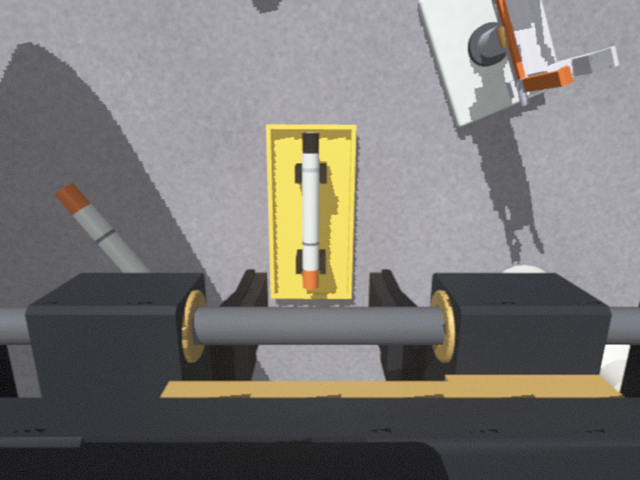

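Run:
```python
from h import *
go([.53,-.27,.30],1.57)
```

```text
dp [  7.6  91.1 -49.6] rot [-0.    -0.    -0.182] n>= 2.0802088547422453 1.2158164794285995
```

```bash
python3 -m jog '{"dp":[[8,45,-50],[8,90,-50],[8,90,-50],[8,90,-50],[8,90,-50]],"delta_rot":[[0,0,-0.1],[0,0,-0.18],[0,0,-0.18],[0,0,-0.18],[0,0,-0.18]],"gripper":[0,0,0,0,0]}'
python3 - <<'E'
from h import *
T,im=shot('w2'); print(T.round(3))
for n in ['camera_stand','pen_camera','tray']: print(n,[(np.round(d['rect']),round(d['score'],2)) for d in robot.search_frame(n,'wrist')])
E
```

```text
time: 3.15
position: [0.528, -0.2679, 0.2994]
tool_rot: [0.708, 0.706, -0.0, -0.002]
ft_force: [0.3, 0.1, 0.3]
grip_width: 0.0435
grip_force: 0.0
[[ 0.002  1.    -0.003  0.528]
 [ 1.    -0.002  0.002 -0.268]
 [ 0.002 -0.003 -1.     0.299]
 [ 0.     0.     0.     1.   ]]
camera_stand [(array([349.,   0., 471., 144.]), 0.58)]
pen_camera [(array([  2., 131., 106., 273.]), 0.77), (array([211., 124., 245., 263.]), 0.56)]
tray [(array([185., 111., 283., 276.]), 0.74)]
```

View pics/w2.png

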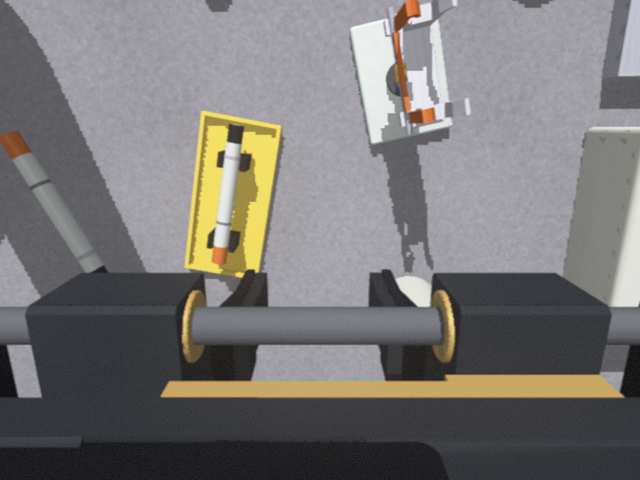

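```bash
cat > pen.py <<'E'
from h import *
def pen(tag,box):
    im=cv2.imread(f'pics/{tag}.png'); T=np.load(f'pics/{tag}.npy'); x0,y0,x1,y1=box
    h=cv2.cvtColor(im,cv2.COLOR_BGR2HSV).astype(int); M=np.zeros(h.shape[:2],bool); M[y0:y1,x0:x1]=1
    w=M&(h[...,1]<60)&(h[...,2]>140); o=M&(h[...,0]<14)&(h[...,1]>120)&(h[...,2]>100)
    c=[np.argwhere(k)[:,::-1].mean(0) for k in (w,o)]; print(tag,w.sum(),o.sum(),c)
    return cam('wrist',T),c
E
python3 - <<'E'
from pen import *
a,ca=pen('w1',(290,130,332,292)); b,cb=pen('w2',(208,120,250,268))
for k in (0,1): print(tri([(a,ca[k]),(b,cb[k])]))
L=tri([(a,[311,133.5]),(b,[236,124.5])]);E=tri([(a,[311,290]),(b,[219,263.5])]);print(L,E)
for mc,l,e in ((a,[311,133.5],[311,290]),(b,[236,124.5],[219,263.5])):
    p=atz(mc,[l,e],.034); print(p,p.mean(0),np.linalg.norm(p[0]-p[1]),np.arctan2(*(p[0]-p[1])[[1,0]]))
go([.585,-.23,.30],1.7)
E
```

```text
w1 1907 258 [array([309.99842685, 210.42160461]), array([310.29069767, 279.35271318])]
w2 1479 200 [array([226.42731575, 193.60649087]), array([219.13, 254.88])]
(array([ 0.43010451, -0.26597591,  0.03799995]), [np.float64(0.1), np.float64(0.1)])
(array([ 0.41737265, -0.33485966,  0.03595925]), [np.float64(0.1), np.float64(0.1)])
(array([ 0.44420889, -0.19611815,  0.0393826 ]), [np.float64(0.5), np.float64(0.5)]) (array([ 0.41616516, -0.34571457,  0.03549868]), [np.float64(0.8), np.float64(0.8)])
[[ 0.44404336 -0.1967229   0.034     ]
 [ 0.41572926 -0.34712181  0.034     ]] [ 0.42988631 -0.27192236  0.034     ] 0.1530409051714245 1.384714296747334
[[ 0.44320151 -0.19560041  0.034     ]
 [ 0.41611693 -0.34547205  0.034     ]] [ 0.42965922 -0.27053623  0.034     ] 0.15229931918641468 1.392007514970504
dp [38.1 56.7  0. ] rot [-0.001 -0.001 -0.131] n>= 1.3653456755742304 0.8755587294060865
```

```bash
python3 -m jog '{"dp":[[38,57,0],[38,57,0],[38,57,0],[38,57,0]],"delta_rot":[[0,0,-0.13],[0,0,-0.13],[0,0,-0.13],[0,0,-0.13]],"gripper":[0,0,0,0]}'
python3 - <<'E'
from h import *
T,im=shot('w3'); print(T.round(3))
print([(np.round(d['rect']),round(d['score'],2)) for d in robot.search_frame('camera_stand','wrist')])
a=im[0:210,230:510]; cv2.imwrite('pics/w3c.png',cv2.resize(a,None,fx=2.8,fy=2.8,interpolation=cv2.INTER_CUBIC))
E
```

```text
time: 3.75
position: [0.5859, -0.23, 0.3002]
tool_rot: [0.66, 0.751, -0.001, -0.001]
ft_force: [-0.1, -0.8, 0.6]
grip_width: 0.0439
grip_force: 0.0
[[-0.129  0.992 -0.002  0.586]
 [ 0.992  0.129 -0.    -0.23 ]
 [ 0.    -0.002 -1.     0.3  ]
 [ 0.     0.     0.     1.   ]]
[]
```

View pics/w3c.png

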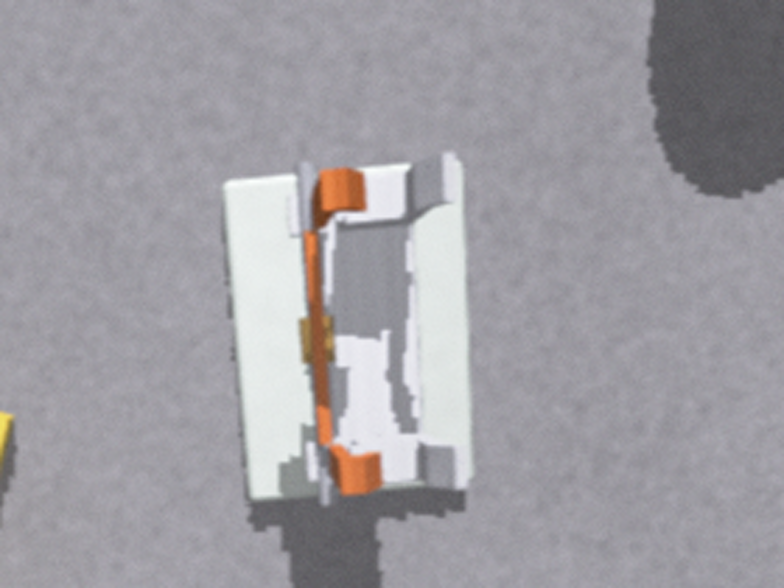

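```bash
cat > stand.py <<'E'
from h import *
from scipy.optimize import least_squares
def S(p,L): # stand-frame points -> world
    c,s=np.cos(p[2]),np.sin(p[2]); L=np.atleast_2d(L); return np.c_[p[0]+c*L[:,0]-s*L[:,1],p[1]+s*L[:,0]+c*L[:,1],L[:,2]]
E
python3 - <<'E'
from stand import *
mc={k:cam('wrist',np.load(f'pics/{k}.npy')) for k in ('w2','w3')}
c=lambda x,y:[230+x/2.8-.3,y/2.8-.3]
B=np.array([[60,45,12],[60,-45,12],[-60,45,12],[-60,-45,12]])/1e3
obs={'w3':([0,1,2,3],[c(225,182),c(463,158),c(250,500),c(469,488)]),'w2':([0,2,3],[[351,27],[370,143],[450,126.5]])}
f=lambda p,ks:np.concatenate([(proj(mc[k],S(p,B[obs[k][0]]))-obs[k][1]).ravel() for k in ks])
for ks in (['w3'],['w2'],['w3','w2']):
    r=least_squares(f,[.61,-.15,1.76],x_scale=[.01,.01,.1],args=(ks,)); print(ks,r.x,r.fun.round(1))
p=r.x
# top flare edges of the -y arms, z=.143
F=np.array([[44,-12,143],[32,-12,143],[-32,-12,143],[-44,-12,143],[44,12,143],[-44,12,143]])/1e3
print(((proj(mc['w3'],S(p,F))+.3-[230,0])*2.8).round(0))
go([.60,-.20,.30],1.76)
E
```

```text
['w3'] [ 0.61515427 -0.14963383  1.77440857] [-1.  -0.9  0.9  0.7 -1.3  1.   1.5 -0.7]
['w2'] [ 0.61524215 -0.14889032  1.76601312] [-1.2 -1.7 -0.7  1.2  2.   0.9]
['w3', 'w2'] [ 0.61515265 -0.14928235  1.77042245] [-0.8 -1.4  1.2  0.5 -1.5  0.6  1.3 -0.8 -1.5 -1.  -0.5  1.7  2.1  1. ]
[[434. 154.]
 [436. 203.]
 [442. 448.]
 [443. 491.]
 [342. 161.]
 [358. 497.]]
dp [28.5 18.2  0.4] rot [-0.001 -0.    -0.061] n>= 0.6769551918818136 0.40861012800648755
```

w3 shows the orange jaw on the left (+y) and the fork flares on the right at crop x≈443–455. The base is centred near (0.615,-0.149) with yaw 1.77. I'll grasp the pen first, then compare the pen directly against the forks in one picture.

Run:
```python
from h import *
go([.430,-.271,.12],1.388); go([.430,-.271,.021],1.388)
```

```text
dp [ -20.2 -159.2  180.6] rot [-0.001  0.     0.311] n>= 4.83259699252819 2.071485492119892
dp [ -20.2 -159.1  279.6] rot [-0.001  0.     0.311] n>= 6.446984234624843 2.071485492119892
```

```bash
python3 -m jog '{"dp":[[-10,-50,0],[-20,-100,30],[-20,-140,60],[-20,-159,100],[-20,-159,150],[-20,-159,195],[-20,-159,225],[-20,-159,225],[-20,-159,225]],"delta_rot":[[0,0,0.15],[0,0,0.311],[0,0,0.311],[0,0,0.311],[0,0,0.311],[0,0,0.311],[0,0,0.311],[0,0,0.311],[0,0,0.311]],"gripper":[-0.2,-0.2,-0.2,-0.2,-0.2,-0.2,-0.2,-0.2,-0.2]}'
python3 - <<'E'
from h import *
T,im=shot('w4'); print(T.round(4))
print([(np.round(d['rect']),round(d['score'],2)) for d in robot.search_frame('pen_camera','wrist')])
go([.430,-.271,.021],1.388)
E
```

```text
time: 4.75
position: [0.4312, -0.271, 0.0759]
tool_rot: [0.769, 0.639, -0.0, -0.0]
ft_force: [-0.7, -0.0, -0.4]
grip_width: 0.0348
grip_force: 0.0
[[ 1.821e-01  9.833e-01 -4.000e-04  4.312e-01]
 [ 9.833e-01 -1.821e-01  2.000e-04 -2.710e-01]
 [ 1.000e-04 -4.000e-04 -1.000e+00  7.590e-02]
 [ 0.000e+00  0.000e+00  0.000e+00  1.000e+00]]
[(array([  0., 300.,  62., 398.]), 0.74), (array([299., 116., 332., 382.]), 0.64)]
dp [ 0.4 -2.7 56.4] rot [0.003 0.002 0.   ] n>= 1.1289785004317776 0.025773462397912037
```

View pics/w4.png

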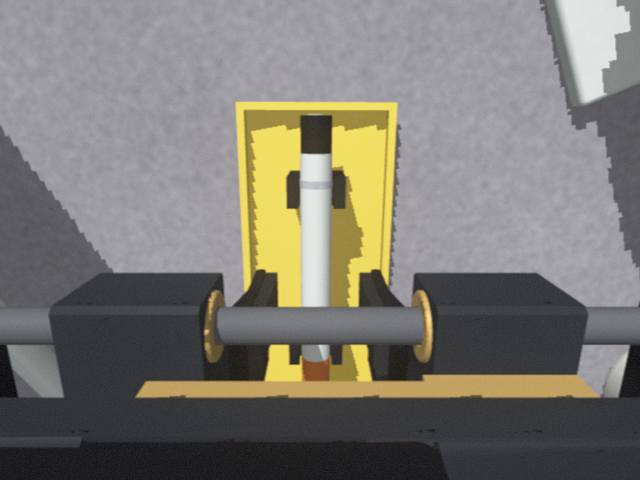

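```bash
python3 -m jog '{"dp":[[0,-1,30],[0,-1,55],[0,-1,55],[0,-1,55],[0,-1,55],[0,-1,55],[0,-1,55],[0,-1,55],[0,-1,55],[0,-1,55]],"delta_rot":[[0,0,0],[0,0,0],[0,0,0],[0,0,0],[0,0,0],[0,0,0],[0,0,0],[0,0,0],[0,0,0],[0,0,0]],"gripper":[-0.2,-0.2,-0.2,-1,-1,-1,-1,-1,-1,-1]}' 40
python3 - <<'E'
from h import *
print(atz(cam('wrist',np.load('pics/w4.npy')),[[316.5,115]],.034))
go([.430,-.271,.20],1.388)
E
```

```text
time: 5.85
position: [0.431, -0.2708, 0.0219]
tool_rot: [0.768, 0.64, 0.0, 0.001]
ft_force: [-0.2, -0.8, 6.8]
grip_width: 0.015
grip_force: 40.0
[[ 0.44356385 -0.19604584  0.034     ]]
dp [  -0.6   -0.7 -178.1] rot [0.002 0.001 0.001] n>= 3.561947097396197 0.01588831569771004
```

Run:
```python
from h import *
go([.617,-.149,.175],1.77)
```

```text
dp [ 153.3  161.1 -153. ] rot [ 0.001  0.002 -0.381] n>= 5.398749232021345 2.540019862937183
```

```bash
python3 -m jog '{"dp":[[0,0,-40],[0,0,-85],[0,0,-130],[35,35,-153],[70,70,-153],[105,105,-153],[140,140,-153],[153,161,-153],[153,161,-153],[153,161,-153]],"delta_rot":[[0,0,0],[0,0,0],[0,0,0],[0,0,-0.1],[0,0,-0.2],[0,0,-0.3],[0,0,-0.38],[0,0,-0.38],[0,0,-0.38],[0,0,-0.38]],"gripper":[-1,-1,-1,-1,-1,-1,-1,-1,-1,-1]}'
python3 - <<'E'
from h import *
T,im=shot('w5'); print(T.round(4))
a=im[90:290,220:420]; cv2.imwrite('pics/w5c.png',cv2.resize(a,None,fx=3,fy=3,interpolation=cv2.INTER_CUBIC))
E
```

```text
time: 6.85
position: [0.6161, -0.1483, 0.1732]
tool_rot: [0.633, 0.774, -0.0, -0.001]
ft_force: [-0.7, 0.1, -1.5]
grip_width: 0.015
grip_force: 40.0
[[-1.981e-01  9.802e-01 -1.400e-03  6.161e-01]
 [ 9.802e-01  1.981e-01  1.000e-04 -1.483e-01]
 [ 4.000e-04 -1.300e-03 -1.000e+00  1.732e-01]
 [ 0.000e+00  0.000e+00  0.000e+00  1.000e+00]]
```

View pics/w5c.png

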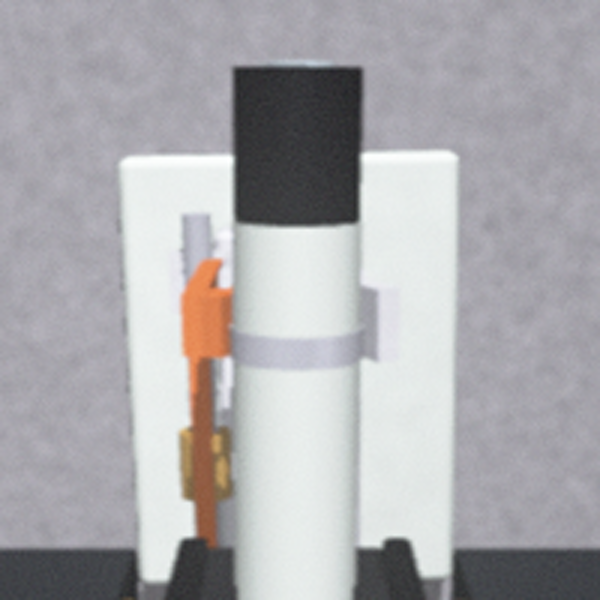

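w5 shows the pen (columns 234–362) centred over the slots. The right fork flare edge is at crop column 377 and the jaw nose is on the left, and offsets are within about 1 mm. Descending.

```bash
python3 -m jog '{"dp":[[0,0,20],[0,0,35],[0,0,40],[0,0,45],[0,0,45],[0,0,45]],"delta_rot":[[0,0,-0.01],[0,0,-0.01],[0,0,-0.01],[0,0,-0.01],[0,0,-0.01],[0,0,-0.01]],"gripper":[-1,-1,-1,-1,-1,-1]}' 50
```

```text
time: 7.5
position: [0.6168, -0.1494, 0.1292]
tool_rot: [0.63, 0.777, 0.0, 0.0]
ft_force: [0.1, 0.6, -0.5]
grip_width: 0.0146
grip_force: 50.0
```

```bash
python3 -m jog '{"dp":[[0,0,4],[0,0,8],[0,0,12],[0,0,15],[0,0,18],[0,0,20],[0,0,21],[0,0,21]],"delta_rot":[[0,0,0],[0,0,0],[0,0,0],[0,0,0],[0,0,0],[0,0,0],[0,0,0],[0,0,0]],"gripper":[-1,-1,-1,-1,-1,-1,-1,-1]}'
```

```text
time: 8.3
position: [0.6161, -0.1489, 0.1079]
tool_rot: [0.63, 0.777, -0.0, -0.0]
ft_force: [-3.0, 0.3, 5.7]
grip_width: 0.0147
grip_force: 50.0
```

```bash
python3 -m jog '{"dp":[[0,0,1],[0,0,2],[0,0,2],[0,0,2]],"delta_rot":[[0,0,0],[0,0,0],[0,0,0],[0,0,0]],"gripper":[-1,-1,-1,-1]}'; python3 -c "
from h import *
shot('w6')"
```

```text
time: 8.7
position: [0.6162, -0.149, 0.1078]
tool_rot: [0.63, 0.777, -0.0, -0.0]
ft_force: [-6.1, 0.9, 14.6]
grip_width: 0.0146
grip_force: 50.0
```

```bash
python3 -m jog '{"dp":[[0,0,-2],[0,0,-2],[0,0,-2],[0,0,-2],[0,0,-2],[0,0,-2]],"delta_rot":[[0,0,0],[0,0,0],[0,0,0],[0,0,0],[0,0,0],[0,0,0]],"gripper":[-0.4,-0.4,-0.4,-0.4,-0.4,-0.4]}'; python3 -m jog '{"dp":[[0,0,-20],[0,0,-50],[0,0,-95],[0,0,-95],[0,0,-95]],"delta_rot":[[0,0,0],[0,0,0],[0,0,0],[0,0,0],[0,0,0]],"gripper":[-0.4,-0.4,-0.4,-0.4,-0.4]}';python3 - <<'E'
from h import *
T,im=shot('w7'); print(T.round(4))
a=im[100:290,220:420]; cv2.imwrite('pics/w7c.png',cv2.resize(a,None,fx=3,fy=3,interpolation=cv2.INTER_CUBIC))
E
```

```text
time: 9.35
position: [0.6165, -0.1489, 0.1072]
tool_rot: [0.63, 0.777, -0.0, -0.0]
ft_force: [0.5, 0.1, -0.4]
grip_width: 0.0257
grip_force: 0.0
time: 9.85
position: [0.6173, -0.1492, 0.204]
tool_rot: [0.63, 0.777, 0.0, 0.002]
ft_force: [-1.0, -0.6, -0.0]
grip_width: 0.026
grip_force: 0.0
[[-0.2065  0.9784  0.0029  0.6173]
 [ 0.9784  0.2065 -0.0012 -0.1492]
 [-0.0018  0.0026 -1.      0.204 ]
 [ 0.      0.      0.      1.    ]]
```

View pics/w7c.png

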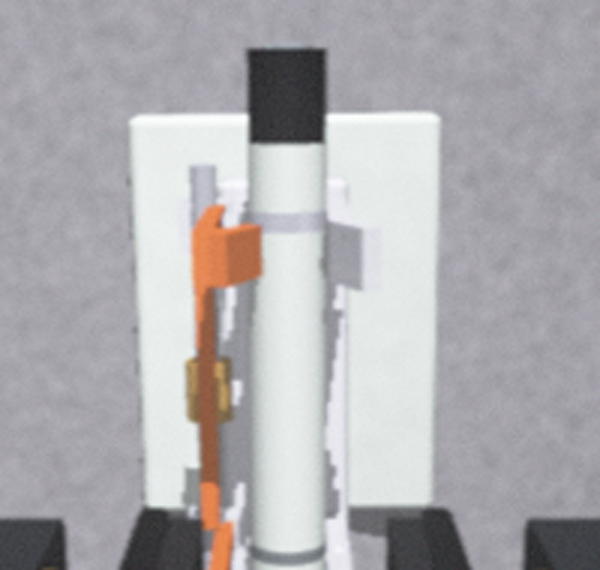

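Run:
```python
from h import *
mc=cam('wrist',np.load('pics/w7.npy')); f=lambda x,y:[220+x/3-.3,100+y/3-.3]
p=atz(mc,[f(287,48),f(290,550)],.12); print(p,np.arctan2(*(p[0]-p[1])[[1,0]]))
go([.50,.27,.31],1.6)
```

```text
[[ 0.60000817 -0.07460305  0.12      ]
 [ 0.62210315 -0.17694333  0.12      ]] 1.783429886821099
dp [ 433.8  -27.3 -107.5] rot [-0.    -0.     0.179] n>= 8.954627805899543 1.1917566577463932
```

```bash
python3 -m jog '{"dp":[[0,0,-45],[30,0,-90],[75,-5,-107],[120,-7,-107],[165,-10,-107],[215,-14,-107],[265,-17,-107],[315,-20,-107],[360,-23,-107],[400,-25,-107],[434,-27,-107],[434,-27,-107]],"delta_rot":[[0,0,0],[0,0,0],[0,0,0],[0,0,0],[0,0,0],[0,0,0],[0,0,0],[0,0,0.1],[0,0,0.18],[0,0,0.18],[0,0,0.18],[0,0,0.18]],"gripper":[0,0,0,0,0,0,0,0,0,0,0,0]}';python3 - <<'E'
from h import *
T,im=shot('w8'); print(T.round(4))
for n in ['bomb_head','fork_stand','spare_stand']: print(n,[(np.round(d['rect']),round(d['score'],2)) for d in robot.search_frame(n,'wrist')])
cv2.imwrite('pics/w8c.png',cv2.resize(im[0:290,120:520],None,fx=2,fy=2,interpolation=cv2.INTER_CUBIC))
E
```

```text
time: 11.1
position: [0.4979, 0.2736, 0.3075]
tool_rot: [0.695, 0.719, -0.001, -0.002]
ft_force: [0.4, -0.3, 0.6]
grip_width: 0.0433
grip_force: 0.0
[[-3.340e-02  9.994e-01 -4.500e-03  4.979e-01]
 [ 9.994e-01  3.340e-02  4.000e-04  2.736e-01]
 [ 6.000e-04 -4.500e-03 -1.000e+00  3.075e-01]
 [ 0.000e+00  0.000e+00  0.000e+00  1.000e+00]]
bomb_head [(array([300.,  96., 376., 177.]), 0.65)]
fork_stand [(array([248.,   2., 357.,  38.]), 0.63)]
spare_stand [(array([296., 242., 403., 366.]), 0.9)]
```

View pics/w8c.png

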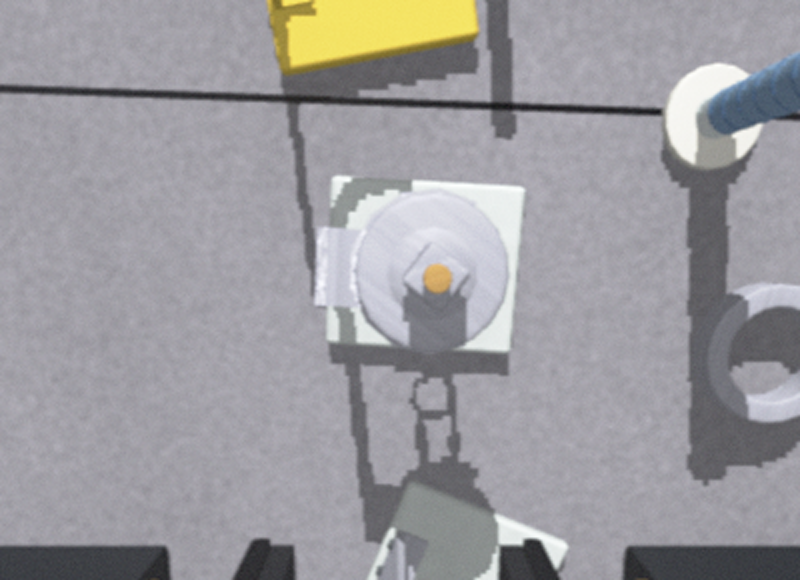

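Run:
```python
from h import *
mc=cam('wrist',np.load('pics/w8.npy')); print(atz(mc,[[338.2,138.7]],.19))
go([.51,.285,.235],1.604)
```

```text
[[0.50848039 0.33649573 0.19      ]]
dp [15.8 10.1 73.4] rot [-0.002  0.001 -0.006] n>= 1.5151569821113344 0.04314210029910615
```

```bash
python3 -m jog '{"dp":[[8,5,40],[16,10,73],[16,10,73],[16,10,73]],"delta_rot":[[0,0,0],[0,0,0],[0,0,0],[0,0,0]],"gripper":[0,0,0,0]}';python3 - <<'E'
from h import *
T,im=shot('w9'); print(T.round(4))
s=robot.camera('side')[:,:,::-1]; cv2.imwrite('pics/side9.png',s)
x,y=map(int,proj(cam('wrist',T),[[.509,.335,.15]])[0]); print(x,y)
x0,y0=x-70,max(0,y-75); w=cv2.resize(im[y0:y0+150,x0:x0+140],(560,600),interpolation=cv2.INTER_CUBIC)
sc=cv2.resize(s[255:345,205:241],(240,600),interpolation=cv2.INTER_CUBIC)
cv2.imwrite('pics/w9c.png',np.hstack([w,sc])); print(x0,y0)
E
```

```text
time: 11.7
position: [0.5104, 0.2851, 0.2363]
tool_rot: [0.698, 0.716, -0.001, -0.0]
ft_force: [-0.0, -0.2, 1.2]
grip_width: 0.0438
grip_force: 0.0
[[-2.650e-02  9.996e-01 -1.600e-03  5.104e-01]
 [ 9.996e-01  2.650e-02 -9.000e-04  2.851e-01]
 [-8.000e-04 -1.600e-03 -1.000e+00  2.363e-01]
 [ 0.000e+00  0.000e+00  0.000e+00  1.000e+00]]
318 161
248 86
```

View pics/w9c.png

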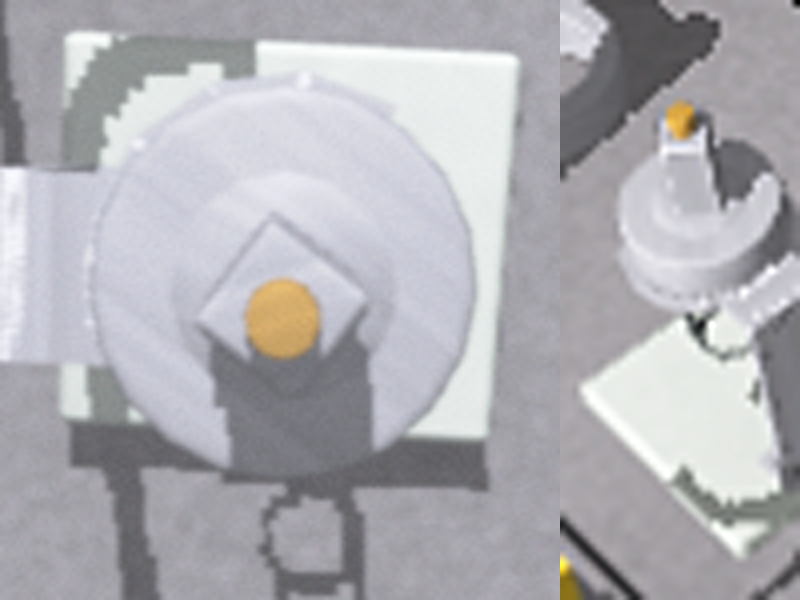

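Run:
```python
from h import *
a=cam('wrist',np.load('pics/w8.npy'));b=cam('wrist',np.load('pics/w9.npy')); f=lambda x,y:[248+x/4-.4,86+y/4-.4]
X,e=tri([(a,[338.2,138.7]),(b,f(282,319))]);print('nip',X,e)
q=atz(b,[f(198,318),f(275,213),f(368,297),f(290,398)],.18);print(q,q.mean(0),(q[0]+q[2])/2)
for i in range(4): d=q[(i+1)%4]-q[i]; print(np.hypot(*d[:2]),np.degrees(np.arctan2(d[1],d[0])))
print(atz(b,[f(282,319)],.19))
# flange circle ~ top z .14
fl=atz(b,[f(96,280),f(472,280),f(282,80),f(282,472)],.14);print(fl)
```

```text
nip [0.50855217 0.33644648 0.18852915] [np.float64(0.0), np.float64(0.0)]
[[0.49734345 0.33544454 0.18      ]
 [0.50728504 0.34939649 0.18      ]
 [0.51994836 0.33881928 0.18      ]
 [0.50993705 0.32504145 0.18      ]] [0.50862847 0.33717544 0.18      ] [0.5086459  0.33713191 0.18      ]
0.017131608657079266 54.5278797715339
0.016499604758268498 -39.87076144772265
0.017030999046806113 -126.00305150706036
0.01633472387072346 140.44120169510018
[[0.50855437 0.33658682 0.19      ]]
[[0.47924815 0.33700428 0.14      ]
 [0.53833828 0.33857394 0.14      ]
 [0.50768478 0.36779888 0.14      ]
 [0.50929838 0.30712971 0.14      ]]
```

Run:
```python
from h import *
print(robot.get_obs()['q']); go([.5086,.3369,.148],2.482)
```

```text
[ 3.19129674e-01  4.55572451e-01  1.51780746e+00 -2.46758690e-04
  1.16524494e+00  2.92466770e-01]
dp [51.1 -1.7 90.4] rot [ 0.003  0.001 -0.884] n>= 2.076098432292043 5.896322870595574
```

```bash
python3 -m jog '{"dp":[[20,0,0],[40,-1,0],[51,-2,0],[51,-2,0],[51,-2,0],[51,-2,0],[51,-2,30],[51,-2,60],[51,-2,88],[51,-2,88]],"delta_rot":[[0,0,-0.15],[0,0,-0.3],[0,0,-0.45],[0,0,-0.6],[0,0,-0.75],[0,0,-0.884],[0,0,-0.884],[0,0,-0.884],[0,0,-0.884],[0,0,-0.884]],"gripper":[0,0,0,0,0,0,0,0,0,0]}' && python3 -m jog '{"dp":[[0,0,0],[0,0,0],[0,0,0],[0,0,0],[0,0,0],[0,0,0],[0,0,0]],"delta_rot":[[0,0,0],[0,0,0],[0,0,0],[0,0,0],[0,0,0],[0,0,0],[0,0,0]],"gripper":[-1,-1,-1,-1,-1,-1,-1]}' 55
```

```text
time: 12.8
position: [0.5052, 0.3361, 0.1469]
tool_rot: [0.324, 0.946, -0.002, -0.002]
ft_force: [-1.0, -0.7, 0.5]
grip_width: 0.0434
grip_force: 0.0
time: 13.5
position: [0.5069, 0.3369, 0.15]
tool_rot: [0.323, 0.946, -0.0, 0.001]
ft_force: [-1.9, -3.3, 6.1]
grip_width: 0.0175
grip_force: 54.8
```

```bash
python3 -m jog '{"dp":[[0,0,-15],[0,0,-40],[0,0,-70],[0,0,-100],[0,0,-115],[0,0,-115],[0,0,-115]],"delta_rot":[[0,0,0],[0,0,0],[0,0,0],[0,0,0],[0,0,0],[0,0,0],[0,0,0]],"gripper":[-1,-1,-1,-1,-1,-1,-1]}';python3 - <<'E'
from h import *
T=pose(); print(T.round(4))
s=robot.camera('side')[:,:,::-1]; cv2.imwrite('pics/side10.png',s); mc=cam('side')
for y in (52.2,142.2,-37.8,-127.8):
    d=np.array([np.cos(np.radians(y)),np.sin(np.radians(y)),0])*.014; c=T[:3,3]-[0,0,.026]; print(y,proj(mc,[c,c+d-[0,0,.03],c+d-[0,0,.055],c-[0,0,.062]]).round(0).tolist())
x,y=map(int,proj(mc,[T[:3,3]-[0,0,.05]])[0])
cv2.imwrite('pics/side10c.png',cv2.resize(s[y-50:y+50,x-40:x+40],(480,600),interpolation=cv2.INTER_CUBIC)); print('origin',x-40,y-50)
E
```

```text
time: 14.2
position: [0.5057, 0.337, 0.2624]
tool_rot: [0.323, 0.946, -0.001, -0.001]
ft_force: [0.6, 0.2, -5.1]
grip_width: 0.0179
grip_force: 54.8
[[-7.908e-01  6.121e-01 -2.100e-03  5.057e-01]
 [ 6.121e-01  7.908e-01 -7.000e-04  3.370e-01]
 [ 1.200e-03 -1.900e-03 -1.000e+00  2.624e-01]
 [ 0.000e+00  0.000e+00  0.000e+00  1.000e+00]]
52.2 [[219.0, 259.0], [215.0, 268.0], [217.0, 275.0], [223.0, 276.0]]
142.2 [[219.0, 259.0], [221.0, 272.0], [223.0, 279.0], [223.0, 276.0]]
-37.8 [[219.0, 259.0], [221.0, 263.0], [223.0, 270.0], [223.0, 276.0]]
-127.8 [[219.0, 259.0], [227.0, 267.0], [229.0, 274.0], [223.0, 276.0]]
origin 180 216
```

View pics/side10c.png

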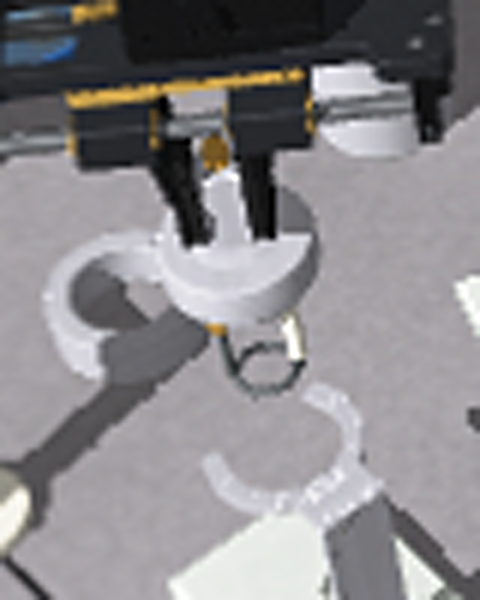

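The sleeve is at side pixel (229,273), which matches the -127.8° hypothesis. The head therefore turns +50° about vertical.

Run:
```python
from h import *
go([.5876,-.0162,.285],3.3536)
```

```text
dp [-281.1 -228.9  -23.1] rot [-0.002 -0.003 -0.871] n>= 7.264867108595329 5.805290374604134
```

```bash
python3 -m jog '{"dp":[[-10,-8,-20],[-35,-28,-23],[-65,-53,-23],[-97,-79,-23],[-129,-105,-23],[-161,-131,-23],[-193,-157,-23],[-225,-183,-23],[-255,-208,-23],[-274,-223,-23],[-281,-229,-23],[-281,-229,-23]],"delta_rot":[[0,0,-0.03],[0,0,-0.1],[0,0,-0.2],[0,0,-0.3],[0,0,-0.4],[0,0,-0.5],[0,0,-0.6],[0,0,-0.7],[0,0,-0.8],[0,0,-0.85],[0,0,-0.871],[0,0,-0.871]],"gripper":[-1,-1,-1,-1,-1,-1,-1,-1,-1,-1,-1,-1]}';python3 - <<'E'
from h import *
print(robot.get_obs()['q'].round(2)); go([.5876,-.0162,.212],3.3536)
E
```

```text
time: 15.45
position: [0.588, -0.0174, 0.2843]
tool_rot: [-0.104, 0.995, 0.0, -0.002]
ft_force: [-0.8, 0.8, -4.4]
grip_width: 0.0176
grip_force: 54.8
[-0.22  0.41  1.45 -0.    1.28 -2.  ]
dp [-0.1  1.2 72.3] rot [ 0.001 -0.004 -0.003] n>= 1.4461520921116826 0.0316786582010171
```

```bash
python3 -m jog '{"dp":[[0,1,15],[0,1,35],[0,1,55],[0,1,67],[0,1,72],[0,1,72],[0,1,72],[0,1,72]],"delta_rot":[[0,0,0],[0,0,0],[0,0,0],[0,0,0],[0,0,0],[0,0,0],[0,0,0],[0,0,0]],"gripper":[-1,-1,-1,-1,-1,-1,-1,-1]}';python3 - <<'E'
from h import *
T=pose(); print(T.round(4))
im=[]
for n in ('side','top'):
    s=robot.camera(n)[:,:,::-1]; mc=cam(n)
    P=np.array([[.5876,-.0162,.12],[.600,-.0746,.12]]); u=proj(mc,P); print(n,u.round(1))
    x,y=u.mean(0).astype(int); x0,y0=x-40,y-60; print(x0,y0); im.append(cv2.resize(s[y0:y0+120,x0:x0+80],(400,600),interpolation=cv2.INTER_CUBIC))
cv2.imwrite('pics/end.png',np.hstack(im))
E
```

```text
time: 16.25
position: [0.5893, -0.0149, 0.2156]
tool_rot: [-0.106, 0.994, -0.0, 0.001]
ft_force: [-0.5, 0.2, -4.1]
grip_width: 0.0176
grip_force: 54.8
[[-9.776e-01 -2.106e-01  2.200e-03  5.893e-01]
 [-2.106e-01  9.776e-01 -4.000e-04 -1.490e-02]
 [-2.100e-03 -9.000e-04 -1.000e+00  2.156e-01]
 [ 0.000e+00  0.000e+00  0.000e+00  1.000e+00]]
side [[305.3 204.3]
 [316.6 192.5]]
270 138
top [[342.6 192.2]
 [366.3 187.3]]
314 129
```

View pics/end.png

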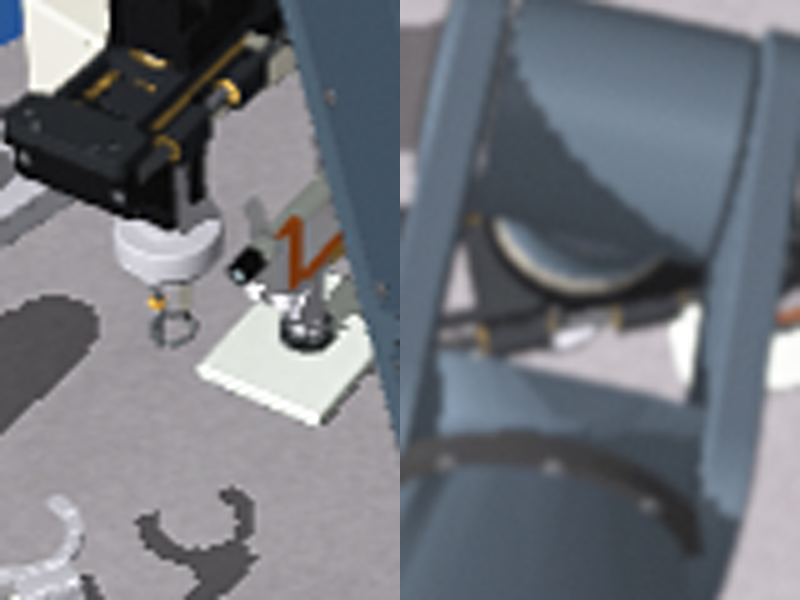

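The loop is at side pixel (304.8,203.6) against a predicted (305.3,204.3), the lens is at (318,192) as predicted, and the sleeve faces the lens. Settling, then handing in.

```bash
python3 -m jog '{"dp":[[0,0,0],[0,0,0],[0,0,0],[0,0,0],[0,0,0],[0,0,0]],"delta_rot":[[0,0,0],[0,0,0],[0,0,0],[0,0,0],[0,0,0],[0,0,0]],"gripper":[-1,-1,-1,-1,-1,-1]}';python3 -c "
from rig import robot
o=robot.get_obs();print(o['position'],o['joint_velocities'].round(3));print(robot.hand_in())"
```

```text
time: 16.95
position: [0.5885, -0.0148, 0.2145]
tool_rot: [-0.106, 0.994, 0.0, -0.0]
ft_force: [0.4, 0.1, -4.8]
grip_width: 0.0177
grip_force: 54.8
[ 0.58846463 -0.01480852  0.21452852] [ 0.     0.001 -0.001  0.001 -0.001 -0.001]
the job is handed in; nothing more can be done
None
```

I handed the job in at about 17 s: the pen camera is seated in its forks with the jaw closed over it and let go, and the gripper holds the bomb head still about 60 mm in front of the lens with the sleeve facing it; no verdict came back from the judging.

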